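# Weigh out a sample of feed cobs

## Task

Take the scoop from the blue mat, scoop up at least three of the four feed cobs from the steel tray in one scoopful and tip them into the tub on the balance, never touching the cobs with the gripper. Then lay the empty scoop flat on the blue mat again; a cob left over stays in the tray, and the tub must still stand upright in the middle of the pan. Leave the other things on the bench alone.

Things in the scene. Friction and masses are not known exactly. Their poses are not given: they have to be found in the camera images.
- scoop: hand scoop, 0.27 kg, lying on the blue mat, nose roughly away from the robot: flat-bottomed open-fronted aluminium bowl 120 mm long, 150 wide, back and cheeks 48 mm high (over the front half the cheeks slope down to nothing at the nose), sheet 1.5 mm, slippery. Origin: centre of the bowl's underside; x to the open nose (edge at x = +60 mm), y left, z up. A full bowl weighs on the hand 0.1 m ahead of the handle: grip firmly
- scoop_grip (a point): middle of the scoop's black handle: 108 mm behind and 49 mm above the scoop's origin, same axes. The handle is a bar 22 mm wide (flat sides to +-y), 20 mm deep, 100 mm long, rising to the rear at 0.30 rad to the bowl floor; pinch it across y, fingers upright or leaning towards nose or tail
- scoop_nose (a point): middle of the scoop's nose edge, on its underside (60 mm ahead of the origin). Same axes as the scoop
- tray: shallow stainless instrument tray, fixed to the bench, long side roughly across the robot's view: 182 mm (its x) by 306 mm (its y) outside, 176 x 300 mm inside, walls 34 mm high and 3 mm thick with a 3 mm rolled rim. Origin: centre of its underside; the inner floor is 3 mm above it. The cobs lie in its middle; at least 50 mm of floor is bare at each short end
- balance: white top-loading balance, fixed to the bench, 250 mm (its x) x 200 mm (its y) x 68 mm high, sloping dark console with display on the robot's side (-x). It stands to the left or to the right of the tray. Origin: centre of its underside
- pan_center (a point): centre of the top of the balance's steel pan (180 x 180 mm), 68 mm above the bench
- tub: white sample tub with a blue rim standing loose on the middle of the balance pan: round, 176 mm across at the base, 200 mm at the rim (inside 194 mm), 80 mm high, wall 3 mm, 0.15 kg. Origin: centre of its underside, z up
- tub_rim (a point): centre of the tub's mouth, at the height of the rim (80 mm above its underside)
- mat: pale blue bench mat, fixed, 280 mm (its x) x 200 mm (its y), 3 mm thick, on the other side of the tray from the balance: the scoop's place. Origin: centre of its underside
- cob1: a brown cattle feed cob: rigid cylinder 28 mm across, 60 mm long, about 33 g, lying on its side in the tray. Origin: its centre; its x runs along its length
- cob2: another cob like cob1
- cob3: another cob like cob1
- cob4: another cob like cob1
- phone: bystander, loose: the black phone lying on the bench between the robot and the tray, 148 x 72 x 9 mm. Origin: centre of its underside
- pen_torch: bystander, loose: a navy pen torch lying on the bench between the robot and the tray, 130 mm long, 17 mm thick. Origin: centre of its underside
- disinfectant: bystander, loose: a white closed bottle with a red cap beyond the tray, 68 mm across, 170 mm high. Origin: centre of its underside
- specimen_pot: bystander, loose: a clear closed pot with a yellow cap beyond the tray, 60 mm across, 75 mm high. Origin: centre of its underside
- petri: bystander, loose: a stack of three clear petri dishes beyond the tray, 94 mm across, 43 mm high. Origin: centre of its underside
Mind the look-alikes: they are no part of the job. What is shaped like the cob1 but green or red is not meant.

How it is judged:
On the way, in this order (a step that is already met when the one before it is completed fails the run):
1. at least three cobs lie together in the bowl of the scoop, lifted clear of the tray (scoop's origin more than 80 mm above the bench) (height (world z) of scoop above 0.08 m and (((x of cob1 in the frame of scoop between -0.06 and 0.065 m and y of cob1 in the frame of scoop between -0.075 and 0.075 m and z of cob1 in the frame of scoop between 0 and 0.075 m) and (x of cob2 in the frame of scoop between -0.06 and 0.065 m and y of cob2 in the frame of scoop between -0.075 and 0.075 m and z of cob2 in the frame of scoop between 0 and 0.075 m) and (x of cob3 in the frame of scoop between -0.06 and 0.065 m and y of cob3 in the frame of scoop between -0.075 and 0.075 m and z of cob3 in the frame of scoop between 0 and 0.075 m)) or ((x of cob1 in the frame of scoop between -0.06 and 0.065 m and y of cob1 in the frame of scoop between -0.075 and 0.075 m and z of cob1 in the frame of scoop between 0 and 0.075 m) and (x of cob2 in the frame of scoop between -0.06 and 0.065 m and y of cob2 in the frame of scoop between -0.075 and 0.075 m and z of cob2 in the frame of scoop between 0 and 0.075 m) and (x of cob4 in the frame of scoop between -0.06 and 0.065 m and y of cob4 in the frame of scoop between -0.075 and 0.075 m and z of cob4 in the frame of scoop between 0 and 0.075 m)) or ((x of cob1 in the frame of scoop between -0.06 and 0.065 m and y of cob1 in the frame of scoop between -0.075 and 0.075 m and z of cob1 in the frame of scoop between 0 and 0.075 m) and (x of cob3 in the frame of scoop between -0.06 and 0.065 m and y of cob3 in the frame of scoop between -0.075 and 0.075 m and z of cob3 in the frame of scoop between 0 and 0.075 m) and (x of cob4 in the frame of scoop between -0.06 and 0.065 m and y of cob4 in the frame of scoop between -0.075 and 0.075 m and z of cob4 in the frame of scoop between 0 and 0.075 m)) or ((x of cob2 in the frame of scoop between -0.06 and 0.065 m and y of cob2 in the frame of scoop between -0.075 and 0.075 m and z of cob2 in the frame of scoop between 0 and 0.075 m) and (x of cob3 in the frame of scoop between -0.06 and 0.065 m and y of cob3 in the frame of scoop between -0.075 and 0.075 m and z of cob3 in the frame of scoop between 0 and 0.075 m) and (x of cob4 in the frame of scoop between -0.06 and 0.065 m and y of cob4 in the frame of scoop between -0.075 and 0.075 m and z of cob4 in the frame of scoop between 0 and 0.075 m)))), for 0.2 s.
2. at least three cobs lie in the tub ((((horizontal distance between cob1 and tub below 0.099 m and z of cob1 in the frame of tub between 0 and 0.08 m) and (horizontal distance between cob2 and tub below 0.099 m and z of cob2 in the frame of tub between 0 and 0.08 m) and (horizontal distance between cob3 and tub below 0.099 m and z of cob3 in the frame of tub between 0 and 0.08 m)) or ((horizontal distance between cob1 and tub below 0.099 m and z of cob1 in the frame of tub between 0 and 0.08 m) and (horizontal distance between cob2 and tub below 0.099 m and z of cob2 in the frame of tub between 0 and 0.08 m) and (horizontal distance between cob4 and tub below 0.099 m and z of cob4 in the frame of tub between 0 and 0.08 m)) or ((horizontal distance between cob1 and tub below 0.099 m and z of cob1 in the frame of tub between 0 and 0.08 m) and (horizontal distance between cob3 and tub below 0.099 m and z of cob3 in the frame of tub between 0 and 0.08 m) and (horizontal distance between cob4 and tub below 0.099 m and z of cob4 in the frame of tub between 0 and 0.08 m)) or ((horizontal distance between cob2 and tub below 0.099 m and z of cob2 in the frame of tub between 0 and 0.08 m) and (horizontal distance between cob3 and tub below 0.099 m and z of cob3 in the frame of tub between 0 and 0.08 m) and (horizontal distance between cob4 and tub below 0.099 m and z of cob4 in the frame of tub between 0 and 0.08 m)))), for 0.2 s.
At the end, for the whole second after the job is handed in: Three or more cobs lie in the tub (below its rim), all others in the tray, at rest; the tub stands upright on the pan, within 40 mm of its centre; the scoop lies flat (tilt under 0.12 rad) and still on the blue mat, its bowl's centre at least 10 mm inside the mat's edges ((((horizontal distance between cob1 and tub below 0.099 m and z of cob1 in the frame of tub between 0 and 0.08 m) and (horizontal distance between cob2 and tub below 0.099 m and z of cob2 in the frame of tub between 0 and 0.08 m) and (horizontal distance between cob3 and tub below 0.099 m and z of cob3 in the frame of tub between 0 and 0.08 m)) or ((horizontal distance between cob1 and tub below 0.099 m and z of cob1 in the frame of tub between 0 and 0.08 m) and (horizontal distance between cob2 and tub below 0.099 m and z of cob2 in the frame of tub between 0 and 0.08 m) and (horizontal distance between cob4 and tub below 0.099 m and z of cob4 in the frame of tub between 0 and 0.08 m)) or ((horizontal distance between cob1 and tub below 0.099 m and z of cob1 in the frame of tub between 0 and 0.08 m) and (horizontal distance between cob3 and tub below 0.099 m and z of cob3 in the frame of tub between 0 and 0.08 m) and (horizontal distance between cob4 and tub below 0.099 m and z of cob4 in the frame of tub between 0 and 0.08 m)) or ((horizontal distance between cob2 and tub below 0.099 m and z of cob2 in the frame of tub between 0 and 0.08 m) and (horizontal distance between cob3 and tub below 0.099 m and z of cob3 in the frame of tub between 0 and 0.08 m) and (horizontal distance between cob4 and tub below 0.099 m and z of cob4 in the frame of tub between 0 and 0.08 m))) and ((horizontal distance between cob1 and tub below 0.099 m and z of cob1 in the frame of tub between 0 and 0.08 m) or (x of cob1 in the frame of tray between -0.091 and 0.091 m and y of cob1 in the frame of tray between -0.153 and 0.153 m and z of cob1 in the frame of tray between 0 and 0.06 m)) and ((horizontal distance between cob2 and tub below 0.099 m and z of cob2 in the frame of tub between 0 and 0.08 m) or (x of cob2 in the frame of tray between -0.091 and 0.091 m and y of cob2 in the frame of tray between -0.153 and 0.153 m and z of cob2 in the frame of tray between 0 and 0.06 m)) and ((horizontal distance between cob3 and tub below 0.099 m and z of cob3 in the frame of tub between 0 and 0.08 m) or (x of cob3 in the frame of tray between -0.091 and 0.091 m and y of cob3 in the frame of tray between -0.153 and 0.153 m and z of cob3 in the frame of tray between 0 and 0.06 m)) and ((horizontal distance between cob4 and tub below 0.099 m and z of cob4 in the frame of tub between 0 and 0.08 m) or (x of cob4 in the frame of tray between -0.091 and 0.091 m and y of cob4 in the frame of tray between -0.153 and 0.153 m and z of cob4 in the frame of tray between 0 and 0.06 m)) and linear speed of each of cob1, cob2, cob3, cob4 below 0.03 m/s and horizontal distance between tub and pan_center below 0.04 m and angle between tub's own z axis and vertical below 0.08 rad and z of tub in the frame of pan_center between -0.006 and 0.01 m and x of scoop in the frame of mat between -0.12 and 0.12 m and y of scoop in the frame of mat between -0.09 and 0.09 m and height (world z) of scoop below 0.012 m and angle between scoop's own z axis and vertical below 0.12 rad and linear speed of scoop below 0.02 m/s); the robot touches nothing.
It fails at once if the gripper or arm touches a cob (contact force between any of the fingers, the arm and cob1 above 0.3 N or contact force between any of the fingers, the arm and cob2 above 0.3 N or contact force between any of the fingers, the arm and cob3 above 0.3 N or contact force between any of the fingers, the arm and cob4 above 0.3 N).
It fails at once if the tub is tipped by more than 0.35 rad or lifted or knocked more than 60 mm away from where it stood (angle between tub's own z axis and vertical above 0.35 rad or distance of tub from where it was at the start of the episode above 0.06 m).
It fails at once if a bystander (phone, pen torch, disinfectant, specimen pot, petri dishes) is moved more than 40 mm (distance of any of phone, pen_torch, disinfectant, specimen_pot, petri from where it was at the start of the episode above 0.04 m).
It also fails if it takes over 69 s, if anything falls off the work surface, if the arm or the gripper's body presses on something with over 40 N, if the wrist force passes 120 N, or if a joint passes its speed limit or range.

## Robot

A 7-joint arm with a two-finger parallel gripper is mounted at the origin on the work surface. World frame = base frame: x ahead of the robot, y to its left, z up, the work surface at z = 0. Lengths are in m, angles in rad, forces in N, time in s.
With the tool pointing down it reaches from about 0.4 to 0.9 m from the base axis. Payload 5.5 kg.
Tool frame: the origin (TCP) lies midway between the tips of the shut fingers; the grasp point (between the pads) lies 19 mm behind it (bot.hold_point_z is the distance from the TCP to the grasp point, in m); z points along the fingers, y is the line along which they close (so a half turn about z gives the same grasp; the last joint's range is limited). The gripper opens to 92 mm and grips with 3 to 60 N. Pads are 19 mm wide; open, the fingers measure 130 mm over their backs; the gripper's body (75 mm by 190 mm) begins 47 mm behind the grasp point.
Start: joints at [-0.928, 0.501, -0.427, 1.55, 0.221, 1.138, -0.21], TCP at [0.241, 0.604, 0.227] pointing down, gripper open.
Joint ranges: [-2.88, 2.88], [-0.31, 2.03], [-1.54, 1.56], [0.2, 2.42], [-1.41, 4.55], [0.19, 2.02], [-2.57, 2.57]. Speed limits (rad/s): [2.57, 2.57, 3.14, 3.14, 3.14, 3.14, 3.14].

## Interface

Orientations are given as a unit quaternion [x, y, z, w].
In Python, from rig import bot gives the robot as it stands. The module is installed in compiled form; this text tells all that it offers.
- The arm moves only by the tool drive_tool, never from a script. Its argument "steps" is text: rows parted by semicolons, each of 7 numbers parted by spaces: the turn, a rotation vector about the tool's x, y, z in degrees, then the shift along the tool's x, y, z in mm, then the opening, from 0 (shut) to 1 (fully open). In form: wx wy wz x y z grip; .... A call has 1 to 10 rows; each row shifts and turns the commanded pose from where the row before left it, along the tool's axes as they then stand; what a row does not reach is not made up. A row lasts 1/10 s, in which the tool goes at most 50 mm and 8.59 degrees, less where a joint would pass 70% of its speed; a pose out of reach is approached as far as the arm can. A call with a gripper value outside its range is refused whole. The fingers move at their own pace and stop on an object; "force" is the grip in N (left out, the last holds). Time passes only in rows, so rows that do not move let the fingers close. It gives the time, the measured TCP pose, the force, the opening and the grip force at its end, in the units of the state.
- bot.sense(): the state, without advancing time (a new reading comes with each control period).
- bot.read_camera(name): name is "side" or "top" or "wrist"; returns (picture, depth): 420x560x3 uint8, red, green, blue; 420x560 float32, m along the optical axis (not along the pixel's ray), 0 where there is no reading.
- bot.camera_params(name): a dict with "vfov" (degrees; the focal length in pixels is half the picture's height over the tangent of half this angle, whatever the lens; pixels are square), "cx", "cy" (the principal point, pixels), "R" (3x3) and "t" (3): a world point X has camera coordinates R X + t; the wrist camera has in their place "mount" (4x4, takes a point from camera to tool coordinates, whose origin is the TCP and whose axes are the flange's). Camera axes: x right, y down, z forward; pixel columns grow to the right and rows downward; lengths in m; the calibration is good to about 2 mm. A picture is of the moment at which its call begins: read the wrist's pose just before it. camera_params takes no time and is no camera call.
- bot.close_job(): hands the job in; it is judged then, once.
Trained networks look in the newest picture that a camera, given by its name, has taken for a name from the list of things; names that differ only in an ending like _2 or _b are one class to them, and where a whole thing is asked for, a point or a joint stands for the part that bears it (a point fixed in the world has none). Each returns a list of dicts, best first, with "conf" (0 to 1); they miss things now and then, are a little off and sometimes report something else, mostly with a low value. They report only what shows in the picture. A call takes as long as a camera call. They do not tell look-alikes from the thing itself.
- bot.boxes_of(camera, target): "box" ([centre column, centre row, width, height] in pixels, round what is visible of it).
- bot.regions_of(camera, target): "pixels" (420x560 bool, what is visible of it) and "box" ([centre column, centre row, width, height] in pixels, round what is visible of it).
- bot.place_of(camera, target): "xy" ([column, row] in pixels: a listed point, or the origin of a listed thing).
The state is a dict: "time": time; "qpos": joint angles; "qvel": joint speeds; "joint_torque": joint torques, N m; "ee_pos": TCP position; "tool_rot": TCP orientation; "ft_force": force on the tool from outside, world axes, zero at the start; "torque": the same for the moment, N m; "opening": opening from 0.0 (shut) to 1.0 (fully open); "gripper_force": force on a finger pad.
Only numpy, scipy, OpenCV 4.12 (cv2) and the standard library are available. Lean on these libraries where they do the work, as an engineer would, in place of code of your own. Each camera call takes 0.05 s, during which the arm holds its last target. There are 200 camera calls.

## Working session

There is one attempt and no reset: what is moved stays moved. The work goes in short steps, Python scripts to look and compute and a tool call to move; the robot and the scene stay as the last step left them, time stands still between calls to the robot, and variables do not carry over. Pictures are saved under pics/ and viewed, at most 10 in all, crops included, and the job is handed in when it is done.

Besides the shell and the picture viewer there is one more tool, called after "Emit:" by a JSON object that holds its "op" and its "data". drive_tool: Moves the arm, as the interface text tells. Its arguments: {"type":"object","properties":{"steps":{"type":"string"},"force":{"type":"number"}},"required":["steps"]}

```bash
mkdir -p pics; cat > h.py <<'E'
import numpy as np, cv2
from rig import bot
from scipy.spatial.transform import Rotation as Ro
def cam(n):
    s=bot.sense(); img,d=bot.read_camera(n); p=bot.camera_params(n)
    f=210/np.tan(np.radians(p['vfov'])/2)
    if 'R' in p: Rw=np.array(p['R']).T; o=-Rw@np.array(p['t'])
    else:
        M=np.array(p['mount']); Rt=Ro.from_quat(s['tool_rot']).as_matrix()
        Rw=Rt@M[:3,:3]; o=np.array(s['ee_pos'])+Rt@M[:3,3]
    v,u=np.mgrid[:420,:560]
    P=np.stack([(u-p['cx'])/f*d,(v-p['cy'])/f*d,d],-1)@Rw.T+o
    P[d==0]=np.nan
    def ray(px,z):
        r=Rw@np.array([(px[0]-p['cx'])/f,(px[1]-p['cy'])/f,1]); return o+r*(z-o[2])/r[2]
    def proj(X):
        c=Rw.T@(np.array(X)-o); return c[:2]/c[2]*f+[p['cx'],p['cy']]
    return img,d,P,ray,proj
def save(n,img): cv2.imwrite('pics/'+n,np.ascontiguousarray(img[...,::-1]))
E
python3 - <<'E'
from h import *
a,d,P,ray,proj=cam('top'); print({k:np.round(v,3).tolist() for k,v in bot.camera_params('top').items()})
for t in ['scoop','scoop_grip','scoop_nose','tray','balance','tub','tub_rim','mat','cob1','phone','pen_torch','disinfectant','specimen_pot','petri']:
    for r in bot.place_of('top',t)[:6]:
        u,v=np.round(r['xy']).astype(int)
        w=P[v,u] if 0<=v<420 and 0<=u<560 else None
        print(t,round(r['conf'],2),np.round(r['xy'],1),np.round(w,3))
b=cam('side')[0]
save('top.png',a); save('side.png',b)
E
```

```text
{'vfov': 43.121, 'cx': 278.199, 'cy': 206.568, 'R': [[-0.103, -0.995, 0.001], [-0.974, 0.101, -0.201], [0.2, -0.022, -0.98]], 't': [0.03, 0.561, 1.25]}
scoop 0.88 [133.7 215.1] [0.587 0.338 0.009]
scoop_grip 0.92 [117.2 254.4] [ 0.494  0.389 -0.003]
scoop_nose 0.92 [139.2 195.8] [ 0.638  0.325 -0.   ]
scoop_nose 0.43 [135.  230.9] [0.546 0.338 0.007]
tub 0.63 [407.3 197.4] [ 0.55  -0.343  0.072]
tub_rim 0.62 [417.  186.4] [ 0.574 -0.371  0.073]
mat 0.64 [137.  234.9] [0.536 0.335 0.001]
cob1 0.75 [248.5 211.1] [0.564 0.048 0.027]
cob1 0.59 [338.9 290.9] [ 0.343 -0.155  0.023]
cob1 0.55 [358.3 149.3] [ 0.696 -0.248  0.03 ]
cob1 0.53 [283.5 203.3] [ 0.575 -0.044  0.028]
cob1 0.53 [243.8 185.3] [0.632 0.052 0.027]
cob1 0.48 [285.  180.1] [ 0.634 -0.053  0.027]
phone 0.84 [226.  275.4] [0.412 0.118 0.008]
phone 0.28 [185.5 143.3] [0.736 0.181 0.091]
phone 0.19 [117.8 256.1] [0.488 0.385 0.001]
pen_torch 0.76 [305.9 261.7] [ 0.423 -0.083  0.013]
pen_torch 0.18 [135.1 217.1] [0.583 0.337 0.003]
pen_torch 0.16 [245.6 182.5] [0.64  0.046 0.026]
disinfectant 0.92 [183.2 141.5] [0.734 0.186 0.106]
petri 0.74 [272.3 136.8] [ 0.748 -0.031  0.037]
```

View pics/top.png

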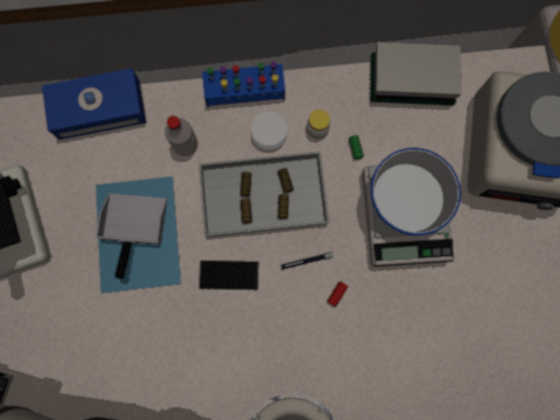

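View pics/side.png

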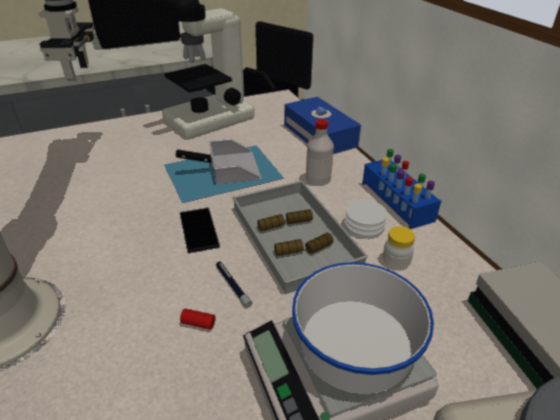

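The four brown cobs are in the tray at (246,184), (285,180), (246,211) and (283,206). The look-alikes lie outside it: green at (357,147) and red at (338,293). The scoop is on the mat with its bowl at (134,215) and handle at (121,258). The tub is on the balance at (415,193).

```bash
python3 - <<'E'
from h import *
a,d,P,ray,proj=cam('top')
for t,z in [('scoop',.003),('scoop_grip',.052),('scoop_nose',.003),('tub',.068),('tub_rim',.148),('tray',0),('pan_center',.068),('balance',0)]:
    for r in bot.place_of('top',t)[:1]: print(t,round(r['conf'],2),np.round(ray(r['xy'],z),3))
for t,z in [('tray',.036),('mat',.003)]:
    r=bot.regions_of('top',t)
    if r:
        v,u=np.nonzero(r[0]['pixels']); pts=np.array([ray((x,y),z)[:2] for x,y in zip(u,v)])
        print(t,r[0]['conf'],cv2.minAreaRect((pts*1000).astype(np.float32)))
hsv=cv2.cvtColor(a,cv2.COLOR_RGB2HSV)
m=(hsv[...,0]>105)&(hsv[...,0]<130)&(hsv[...,1]>120)
m[:,:350]=0; m[:140]=0; m[250:]=0; m[:,470:]=0
v,u=np.nonzero(m); pts=np.array([ray((x,y),.148)[:2] for x,y in zip(u,v)])
print(len(u),cv2.minEnclosingCircle(pts.astype(np.float32)))
# black handle
m=(a.max(-1)<45); m[:,:105]=0; m[:,140:]=0; m[:235]=0;m[285:]=0
v,u=np.nonzero(m); pts=np.array([ray((x,y),.052)[:2] for x,y in zip(u,v)]); print(len(u),cv2.minAreaRect((pts*1000).astype(np.float32)))
# cobs
m=(hsv[...,0]<25)&(hsv[...,1]>110)&(a.max(-1)<140); m[:,:210]=0;m[:,315:]=0;m[:165]=0;m[225:]=0
n,l,s,c=cv2.connectedComponentsWithStats(m.astype(np.uint8))
for i in range(1,n):
    if s[i,4]>60:
        v,u=np.nonzero(l==i); pts=np.array([ray((x,y),.02)[:2] for x,y in zip(u,v)]); print('cob',s[i,4],cv2.minAreaRect((pts*1000).astype(np.float32)))
s=bot.sense(); print(s['time'],s['ee_pos'],Ro.from_quat(s['tool_rot']).as_matrix().round(3).tolist(),s['qpos'])
E
```

```text
scoop 0.74 [0.577 0.342 0.003]
scoop_grip 0.98 [0.479 0.37  0.052]
scoop_nose 0.68 [0.63  0.322 0.003]
tub 0.7 [ 0.553 -0.341  0.068]
tub_rim 0.58 [ 0.554 -0.35   0.148]
tray 0.64 [0.607 0.023 0.   ]
tray 0.96 ((603.6798706054688, 5.232147216796875), (190.64915466308594, 311.7033996582031), 0.23698517680168152)
mat 0.89 ((541.2177734375, 333.39947509765625), (279.6407165527344, 199.5560302734375), 0.6073476672172546)
154 ((0.5024141073226929, -0.33382564783096313), 0.12055894732475281)
352 ((470.8687744140625, 358.5249938964844), (24.55384063720703, 89.06005096435547), 74.67811584472656)
cob 168 ((636.0905151367188, -53.53081512451172), (57.43842315673828, 20.917076110839844), 10.62501335144043)
cob 168 ((637.47119140625, 48.54090118408203), (19.589570999145508, 55.86885070800781), 81.38863372802734)
cob 178 ((569.2389526367188, -41.05317687988281), (20.301246643066406, 56.88313674926758), 84.04876708984375)
cob 183 ((568.251220703125, 54.36756134033203), (20.837671279907227, 57.733028411865234), 89.77545928955078)
1.35 [0.24094359 0.60368468 0.22669181] [[-0.929, 0.371, -0.0], [0.371, 0.929, -0.0], [0.0, -0.0, -1.0]] [-0.92779471  0.5009618  -0.42698782  1.55039276  0.2207888   1.13831252
 -0.21030353]
```

```bash
cat >> h.py <<'E'
def Rscoop(yaw,tilt): # degrees; tilt = nose down
    return Ro.from_euler('ZY',[yaw,tilt],degrees=True).as_matrix()
def Rtool(yaw,tilt,lean): # lean = body towards the tail
    S=Rscoop(yaw,tilt); l=np.radians(lean)
    z=S@[np.sin(l),0,-np.cos(l)]; y=S[:,1]; return np.column_stack([np.cross(y,z),y,z])
def plan(p,R):
    s=bot.sense(); C=Ro.from_quat(s['tool_rot']).as_matrix()
    print('shift mm',(C.T@(np.array(p)-s['ee_pos'])*1000).round(1),'turn deg',np.degrees(Ro.from_matrix(C.T@R).as_rotvec()).round(2))
E
python3 - <<'E'
from h import *
G=np.array([.481,.365,.049]); R=Rtool(-15.3,0,20)
plan(G+R[:,2]*(.019-.13),R); print(R.round(3))
E
```

```text
shift mm [-273.7 -136.9   73.4] turn deg [ -1.13 -19.98  -6.39]
[[-0.906  0.264  0.33 ]
 [ 0.248  0.965 -0.09 ]
 [-0.342  0.    -0.94 ]]
```

Emit:
{"op": "drive_tool", "data": {"steps": "0 0 0 -34.2 -17.1 9.2 1;0 0 0 -34.2 -17.1 9.2 1;0 0 0 -34.2 -17.1 9.2 1;0 0 0 -34.2 -17.1 9.2 1;0 0 0 -34.2 -17.1 9.2 1;0 0 0 -34.2 -17.1 9.2 1;0 0 0 -34.2 -17.1 9.2 1;0 0 0 -34.3 -17.2 9 1;-0.4 -6.7 -2.1 0 0 0 1;-0.4 -6.7 -2.1 0 0 0 1", "force": 60}}

```text
time: 2.35
ee_pos: [0.4485, 0.3719, 0.1535]
tool_rot: [0.155, 0.981, -0.015, 0.118]
ft_force: [-1.0, 0.6, -0.2]
opening: 1.002
gripper_force: 0.0
```

Emit:
{"op": "drive_tool", "data": {"steps": "-0.4 -6.7 -2.1 0 0 0 1;0 0 0 0 0 0 1;0 0 0 0 0 0 1"}}

```text
time: 2.65
ee_pos: [0.4436, 0.3758, 0.1534]
tool_rot: [0.131, 0.976, -0.023, 0.172]
ft_force: [0.5, -0.2, 1.2]
opening: 0.998
gripper_force: 0.0
```

```bash
python3 - <<'E'
from h import *
a,d,P,ray,proj=cam('wrist'); s=bot.sense(); print(s['ee_pos'],s['qpos'].round(2),s['time'])
for t,z in [('scoop',.003),('scoop_grip',.052),('scoop_nose',.003)]:
    for r in bot.place_of('wrist',t)[:1]: print(t,round(r['conf'],2),np.round(r['xy']),np.round(ray(r['xy'],z),3))
m=(P[...,2]>.03)&(P[...,2]<.085)&(a.max(-1)<60)
n,l,st,c=cv2.connectedComponentsWithStats(m.astype(np.uint8))
for i in range(1,n):
    if st[i,4]>300: print(st[i],np.nanmean(P[l==i],0).round(3),cv2.minAreaRect((P[l==i][:,:2]*1000).astype(np.float32)))
save('w1.png',a)
E
```

```text
[0.44499234 0.37508111 0.1536882 ] [-0.76  0.37 -0.23  1.96  0.6   0.79 -0.09] 2.7
scoop 0.82 [285. 272.] [0.586 0.34  0.003]
scoop_grip 0.95 [272. 201.] [0.47  0.361 0.052]
[ 251  149   40  100 2944] [0.461 0.364 0.064] ((471.3630065917969, 361.04296875), (21.716445922851562, 93.29607391357422), 78.9671401977539)
```

View pics/w1.png

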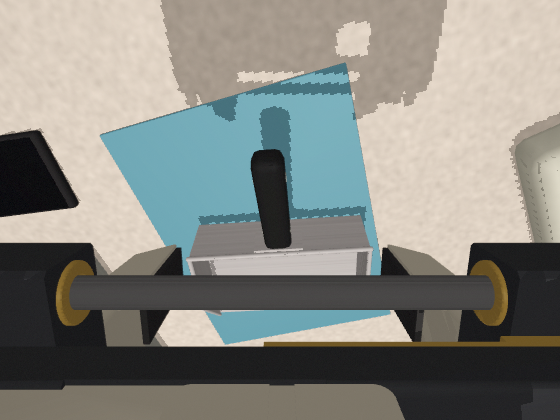

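The wrist view shows the black handle running from (268,155) to (277,245) and the bowl's back edge from (188,258) to (372,248). I'll use both to refine the yaw.

```bash
python3 - <<'E'
from h import *
a,d,P,ray,proj=cam('wrist')
A=ray((188,259),.051);B=ray((372,249),.051);print('back',A.round(4),B.round(4),np.linalg.norm(A-B),np.degrees(np.arctan2(*(A-B)[[1,0]]))-90)
m=(P[...,2]>.04)&(P[...,2]<.085)&(a.max(-1)<60)&(np.arange(560)[None]>245)&(np.arange(560)[None]<300)&(np.arange(420)[:,None]<245)
Q=P[m];Q=Q[:,:]
# top-surface centreline: fit per x-slice
xs=[];ys=[];zs=[]
for x in np.arange(.425,.52,.01):
    q=Q[abs(Q[:,0]-x)<.005]
    if len(q)>20: q=q[q[:,2]>np.percentile(q[:,2],60)-.006]; xs.append(x);ys.append((q[:,1].min()+q[:,1].max())/2);zs.append(np.median(q[:,2])); print(x.round(3),np.round([ys[-1],zs[-1],np.ptp(q[:,1])],4))
p=np.polyfit(xs,ys,1);print(np.degrees(np.arctan(p[0])),np.polyval(p,.475), Q.min(0),Q.max(0))
E
```

```text
back [0.5093 0.2756 0.051 ] [0.5397 0.4239 0.051 ] 0.15140515497371856 -191.58904033939294
0.425 [0.3685 0.0684 0.02  ]
0.435 [0.3679 0.0734 0.0221]
0.445 [0.3664 0.071  0.023 ]
0.455 [0.3644 0.0678 0.023 ]
0.465 [0.3626 0.0647 0.0228]
0.475 [0.3606 0.0614 0.0228]
0.485 [0.3584 0.0581 0.0227]
0.495 [0.3567 0.0553 0.0223]
0.505 [0.3551 0.0521 0.0224]
0.515 [0.3533 0.0494 0.0223]
-10.14300902545817 0.36050283411604167 [0.42434301 0.34219843 0.04077581] [0.5182667  0.37933407 0.07633136]
```

```bash
python3 - <<'E'
from h import *
G=np.array([.487,.358,.049]); R=Rtool(-11,0,20)
plan(G+R[:,2]*(.019),R)
E
```

```text
shift mm [ -5.1  -4.2 132.2] turn deg [-1.47  0.1  -4.36]
```

Emit:
{"op": "drive_tool", "data": {"steps": "0 0 0 -1 -0.8 26.4 1;0 0 0 -1 -0.8 26.4 1;0 0 0 -1 -0.8 26.4 1;0 0 0 -1 -0.8 26.4 1;0 0 0 -1.1 -1 26.6 1;-1.5 0.1 -4.4 0 0 0 1;0 0 0 0 0 0 1;0 0 0 0 0 0 0;0 0 0 0 0 0 0;0 0 0 0 0 0 0", "force": 60}}

```text
time: 3.9
ee_pos: [0.4922, 0.3587, 0.0318]
tool_rot: [0.093, 0.98, -0.016, 0.173]
ft_force: [-0.2, 0.4, -0.0]
opening: 0.787
gripper_force: 0.0
```

Emit:
{"op": "drive_tool", "data": {"steps": "0 0 0 0 0 0 0;0 0 0 0 0 0 0;0 0 0 0 0 0 0;0 0 0 0 0 0 0;0 0 0 0 0 0 0"}}

```text
time: 4.4
ee_pos: [0.4918, 0.3579, 0.031]
tool_rot: [0.092, 0.98, -0.016, 0.173]
ft_force: [1.3, 0.2, 0.1]
opening: 0.352
gripper_force: 0.0
```

Emit:
{"op": "drive_tool", "data": {"steps": "0 0 0 0 0 0 0;0 0 0 0 0 0 0;0 0 0 0 0 0 0;0 0 0 0 0 0 0;0 0 0 0 0 0 0"}}

```text
time: 4.9
ee_pos: [0.4918, 0.3578, 0.0309]
tool_rot: [0.092, 0.98, -0.016, 0.173]
ft_force: [-0.3, 0.0, 0.3]
opening: 0.235
gripper_force: 60.0
```

```bash
python3 - <<'E'
from h import *
s=bot.sense(); print(s['ee_pos'],s['opening'],s['gripper_force'])
C=Ro.from_quat(s['tool_rot']).as_matrix(); print(Rtool(-11,0,20).round(3).tolist(),C.round(3).tolist())
print('up 150:',(C.T@[0,0,150]).round(1))
E
```

```text
[0.49177327 0.35781339 0.03090958] 0.2354179930089179 59.988611340522766
[[-0.922, 0.191, 0.336], [0.179, 0.982, -0.065], [-0.342, 0.0, -0.94]] [[-0.923, 0.186, 0.336], [0.175, 0.983, -0.064], [-0.342, -0.0, -0.94]]
up 150: [-5.140e+01 -1.000e-01 -1.409e+02]
```

Emit:
{"op": "drive_tool", "data": {"steps": "0 0 0 -3.4 0 -9.4 0;0 0 0 -6.8 0 -18.8 0;0 0 0 -8.6 0 -23.5 0;0 0 0 -8.6 0 -23.5 0;0 0 0 -8.6 0 -23.5 0;0 0 0 -8.6 0 -23.5 0;0 0 0 -6.8 0 -18.8 0;0 0 0 -3.4 0 -9.4 0;0 0 0 0 0 0 0;0 0 0 0 0 0 0"}}

```text
time: 5.9
ee_pos: [0.4912, 0.3573, 0.1901]
tool_rot: [0.092, 0.981, -0.017, 0.173]
ft_force: [0.1, -0.8, -4.1]
opening: 0.234
gripper_force: 60.0
```

```bash
python3 - <<'E'
from h import *
a,d,P,ray,proj=cam('wrist'); s=bot.sense(); print(s['ee_pos'],s['tool_rot'],s['ft_force'],s['torque'])
save('w2.png',a)
a2=cam('side')[0]
C=Ro.from_quat(s['tool_rot']).as_matrix()
Q=(P-s['ee_pos'])@C
# predicted scoop in tool frame
l=np.radians(20); 
def tool2(p): # scoop pt -> tool
    v=np.array(p)-[-.098,0,.046]; x=np.array([-np.cos(l),0,-np.sin(l)]); z=np.array([np.sin(l),0,-np.cos(l)])
    return np.array([v@x,v[1],v@z-.019])
for n,p in [('backL',[-.06,.075,.048]),('backR',[-.06,-.075,.048]),('tail',[-.156,0,.064+.01]),('back bottom',[-.06,0,0])]:
    t=tool2(p); px=proj(s['ee_pos']+C@t); print(n,px.round(0))
E
```

```text
[0.49099809 0.35706462 0.18955854] [ 0.09203092  0.9805935  -0.0173629   0.17223595] [-1.10772736 -0.71386219 -3.04415274] [ 0.18847887  0.83671747 -0.03343152]
backL [443. 344.]
backR [122. 344.]
tail [284. 200.]
back bottom [282. 272.]
```

View pics/w2.png

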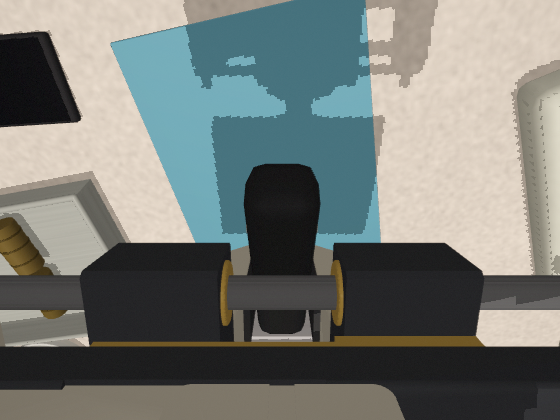

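```bash
cat >> h.py <<'E'
def scoop_pose(lean):
    s=bot.sense(); C=Ro.from_quat(s['tool_rot']).as_matrix(); l=np.radians(lean)
    # scoop axes in tool
    X=np.array([-np.cos(l),0,np.sin(l)]); Z=np.array([-np.sin(l),0,-np.cos(l)])
    S=C@np.column_stack([X,[0,1,0],Z]); G=s['ee_pos']-.019*C[:,2]
    return S,G-S@[-.098,0,.046]
E
python3 - <<'E'
from h import *
S,O=scoop_pose(20); print(S.round(3),O.round(3))
a,d,P,ray,proj=cam('top'); 
Q=(P-O)@S
m=(abs(Q[...,0])<.045)&(abs(Q[...,1])<.055)&(abs(Q[...,2])<.03)
q=Q[m]; A=np.c_[q[:,:2],np.ones(len(q))]; c,*_=np.linalg.lstsq(A,q[:,2],rcond=None); print(m.sum(),'slope deg x,y',np.degrees(np.arctan(c[:2])),c[2], np.std(q[:,2]-A@c))
for t in ['scoop_nose','scoop','scoop_grip']:
    for r in bot.place_of('top',t)[:1]: print(t,r['xy'],r['conf'])
for p in [[.06,0,0],[0,0,0],[-.108,0,.049]]: print(proj(O+S@p).round(1))
E
```

```text
[[ 0.982  0.186  0.002]
 [-0.186  0.982  0.002]
 [-0.001 -0.003  1.   ]] [0.581 0.34  0.161]
1890 slope deg x,y [-0.16104133  0.10060784] 0.0004731070449954156 0.002297959195182901
scoop_nose [118.5, 180.3] 0.77
scoop [246.0, 210.5] 0.66
[119.3 179.7]
[115.5 205.4]
[101.2 250.1]
```

```bash
cat >> h.py <<'E'
LEAN=20
def tcp_for(nose,yaw,tilt,lean=LEAN):
    S=Rscoop(yaw,tilt); R=Rtool(yaw,tilt,lean); return np.array(nose)+S@[-.158,0,.046]+.019*R[:,2],R
def rows(start,wps,lean=LEAN):
    """start=(nose,yaw,tilt), wps=[(nose,yaw,tilt,n)] : rows, shift in old axes then turn"""
    p,R=tcp_for(*start,lean); cur=start; out=[]
    for nose,yaw,tilt,n in wps:
        for k in range(1,n+1):
            f=k/n; q,Q=tcp_for(np.array(cur[0])+(np.array(nose)-cur[0])*f,cur[1]+(yaw-cur[1])*f,cur[2]+(tilt-cur[2])*f,lean)
            sh=(R.T@(q-p)*1000).round(1); w=np.degrees(Ro.from_matrix(R.T@Q).as_rotvec()).round(1)
            out.append(' '.join('%g'%(x+0) for x in [*w,*sh])+' 0'); p=p+R@sh/1000; R=R@Ro.from_rotvec(w,degrees=True).as_matrix()
        cur=(nose,yaw,tilt)
    for i in range(0,len(out),10): print('; '.join(out[i:i+10])+'\n')
E
python3 - <<'E'
from h import *
a,d,P,ray,proj=cam('top')
z=P[...,2]; X=P[...,0];Y=P[...,1]
m=(z>.026)&(z<.045)&(abs(X-.605)<.11)&(abs(Y)<.18)
for nm,mm,ax in [('x-',m&(abs(Y)<.1)&(X<.54),0),('x+',m&(abs(Y)<.1)&(X>.67),0),('y-',m&(abs(X-.6)<.06)&(Y<-.12),1),('y+',m&(abs(X-.6)<.06)&(Y>.12),1)]:
    q=P[mm]; print(nm,len(q),np.percentile(q[:,ax],[5,50,95]).round(4))
for t in ['disinfectant','petri','specimen_pot','tub_rim','tub']:
    for r in bot.place_of('top',t)[:1]: print(t,r['conf'],ray(r['xy'],{'tub_rim':.148,'tub':.068}.get(t,0)).round(3))
# rim circle from depth
m=(abs(z-.148)<.012)&(abs(X-.55)<.14)&(abs(Y+.35)<.14); q=P[m]
A=np.c_[2*q[:,:2],np.ones(len(q))]; c=np.linalg.lstsq(A,(q[:,:2]**2).sum(1),rcond=None)[0]; print('rim',len(q),c[:2],np.sqrt(c[2]+c[0]**2+c[1]**2))
E
```

```text
x- 203 [0.5114 0.514  0.5173]
x+ 240 [0.6927 0.695  0.6988]
y- 127 [-0.1503 -0.1468 -0.1444]
y+ 129 [0.155  0.1574 0.1609]
disinfectant 0.96 [0.766 0.2   0.   ]
petri 0.65 [ 0.77  -0.025  0.   ]
specimen_pot 0.72 [ 0.771 -0.152  0.   ]
tub_rim 0.75 [ 0.548 -0.35   0.148]
tub 0.61 [ 0.547 -0.345  0.068]
rim 1123 [ 0.54808686 -0.34404071] 0.09943540307401766
```

Emit:
{"op": "drive_tool", "data": {"steps": "0 0 0 -8.6 0 -23.5 0;0 0 0 -8.6 0 -23.5 0;2.5 0 6.8 0 0 0 0;2.5 0 6.8 0 0 0 0;2.5 0 6.8 0 0 0 0;2.5 0 6.8 0 0 0 0;2.5 0 6.8 0 0 0 0;2.5 0 6.8 0 0 0 0;2.5 0 6.8 0 0 0 0;2.5 0 6.8 0 0 0 0"}}

```text
time: 7.5
ee_pos: [0.4918, 0.3588, 0.241]
tool_rot: [0.557, 0.812, -0.099, 0.143]
ft_force: [-0.1, -0.8, -2.6]
opening: 0.236
gripper_force: 60.0
```

Emit:
{"op": "drive_tool", "data": {"steps": "2.5 0 6.8 0 0 0 0;2.5 0 6.8 0 0 0 0;2.5 0 6.8 0 0 0 0;0 0 0 0 0 0 0;0 0 0 0 0 0 0"}}

```text
time: 8.0
ee_pos: [0.4922, 0.3581, 0.2408]
tool_rot: [0.697, 0.695, -0.125, 0.123]
ft_force: [-0.3, -0.2, -3.1]
opening: 0.233
gripper_force: 60.0
```

```bash
python3 - <<'E'
from h import *
s=bot.sense();print(s['qpos'].round(2),s['ee_pos'].round(4)); S,O=scoop_pose(20);print(S.round(3).tolist(),(O+S@[.06,0,0]).round(3))
p,R=tcp_for([.607,.10,.10],-90,0); plan(p,R)
E
```

```text
[-0.77  0.55 -0.07  1.45  0.27  1.42 -0.91] [0.4922 0.3581 0.2408]
[[-0.004, 1.0, 0.003], [-1.0, -0.004, 0.003], [0.003, -0.003, 1.0]] [0.491 0.207 0.213]
shift mm [-60.9 115.6 142. ] turn deg [-0.23  0.16 -0.17]
```

```bash
python3 - <<'E'
from h import *
S,O=scoop_pose(20); n=O+S@[.06,0,0]
st=(n,-90,0)
rows(st,[([.605,.09,.15],-90,0,6),([.605,.09,.06],-90,38,8)])
E
```

```text
0 0 0 -14.7 18.9 16.5 0; 0 0 0 -14.6 19 16.5 0; 0 0 0 -14.7 18.9 16.6 0; 0 0 0 -14.6 18.9 16.5 0; 0 0 0 -14.7 18.9 16.5 0; 0 0 0 -14.6 19 16.5 0; 0 4.8 0 -3.1 0 -0.1 0; 0 4.7 0 -4 0 0.1 0; 0 4.8 0 -4.9 0 0.3 0; 0 4.7 0 -5.8 0 0.5 0

0 4.7 0 -6.7 0 0.5 0; 0 4.8 0 -7.7 0 0.5 0; 0 4.8 0 -8.6 0 0.5 0; 0 4.7 0 -9.5 0 0.2 0
```

Emit:
{"op": "drive_tool", "data": {"steps": "0 0 0 -14.7 18.9 16.5 0; 0 0 0 -14.6 19 16.5 0; 0 0 0 -14.7 18.9 16.6 0; 0 0 0 -14.6 18.9 16.5 0; 0 0 0 -14.7 18.9 16.5 0; 0 0 0 -14.6 19 16.5 0; 0 4.8 0 -3.1 0 -0.1 0; 0 4.7 0 -4 0 0.1 0; 0 4.8 0 -4.9 0 0.3 0; 0 4.7 0 -5.8 0 0.5 0"}}

```text
time: 9.0
ee_pos: [0.6039, 0.2236, 0.1816]
tool_rot: [0.708, 0.706, -0.007, 0.006]
ft_force: [0.1, -0.8, -3.5]
opening: 0.235
gripper_force: 60.0
```

Emit:
{"op": "drive_tool", "data": {"steps": "0 4.7 0 -6.7 0 0.5 0; 0 4.8 0 -7.7 0 0.5 0; 0 4.8 0 -8.6 0 0.5 0; 0 4.7 0 -9.5 0 0.2 0; 0 0 0 0 0 0 0; 0 0 0 0 0 0 0"}}

```text
time: 9.6
ee_pos: [0.6037, 0.1893, 0.1753]
tool_rot: [0.702, 0.696, 0.108, -0.109]
ft_force: [0.8, 0.7, -3.4]
opening: 0.236
gripper_force: 60.0
```

```bash
python3 - <<'E'
from h import *
s=bot.sense();print(s['qpos'].round(2),s['ee_pos'].round(4),s['ft_force']); S,O=scoop_pose(20);n=O+S@[.06,0,0];print(S.round(3).tolist(),n.round(4))
tilt=-np.degrees(np.arcsin(S[2,0])); print(tilt)
a,d,P,ray,proj=cam('top')
Q=(P-O)@S
m=(Q[...,0]>-.03)&(Q[...,0]<.045)&(abs(Q[...,1])<.055)&(abs(Q[...,2])<.03)
q=Q[m]; A=np.c_[q[:,:2],np.ones(len(q))]; c,*_=np.linalg.lstsq(A,q[:,2],rcond=None); print(m.sum(),'slope deg x,y',np.degrees(np.arctan(c[:2])),c[2])
save('t2.png',cv2.resize(a[130:300,150:370],None,fx=3,fy=3))
rows((n,-90,tilt),[([.605,.09,.006],-90,38,5),([.605,.055,.0045],-90,38,3),([.605,-.02,.004],-90,18,8),([.605,-.06,.004],-90,4,5)])
E
```

```text
[ 0.01  0.48 -0.24  1.73 -0.25  0.9  -0.06] [0.6037 0.1893 0.1753] [ 0.7542739   0.65164696 -3.39556742]
[[-0.008, 1.0, -0.003], [-0.791, -0.008, -0.612], [-0.612, -0.003, 0.791]] [0.6026 0.0867 0.0603]
37.71186144633924
61 slope deg x,y [-6.41620402 -2.5547373 ] 0.000254640807278288
0 0.1 0 -2.8 0.5 10.4 0; 0 0 0 -2.7 0.5 10.4 0; 0 0.1 0 -2.8 0.5 10.4 0; 0 0 0 -2.8 0.5 10.5 0; 0 0.1 0 -2.8 0.4 10.4 0; 0 0 0 -11.2 0 -3.2 0; 0 0 0 -11.3 0 -3.1 0; 0 0 0 -11.2 0 -3.1 0; 0 -2.5 0 -5.7 0 3 0; 0 -2.5 0 -5.7 0 3.4 0

0 -2.5 0 -5.9 0 3.8 0; 0 -2.5 0 -5.9 0 4.2 0; 0 -2.5 0 -6 0 4.7 0; 0 -2.5 0 -6.1 0 5 0; 0 -2.5 0 -6.1 0 5.4 0; 0 -2.5 0 -6.1 0 5.9 0; 0 -2.8 0 -4.3 0 6.8 0; 0 -2.8 0 -4.3 0 7.3 0; 0 -2.8 0 -4.3 0 7.6 0; 0 -2.8 0 -4.2 0 8 0

0 -2.8 0 -4.1 0 8.4 0
```

View pics/t2.png

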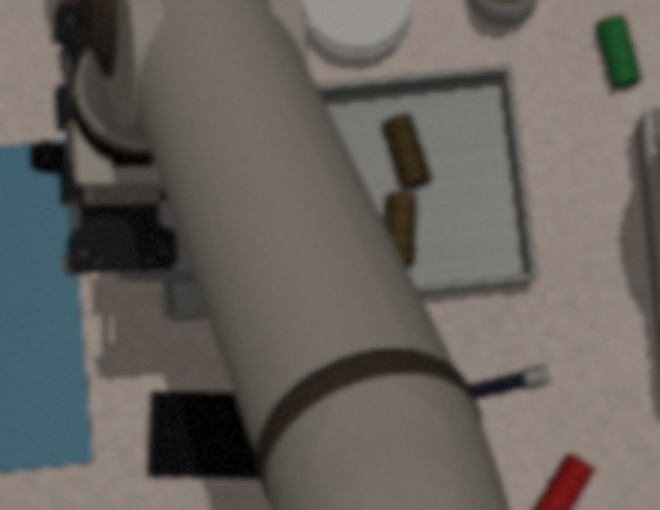

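Emit:
{"op": "drive_tool", "data": {"steps": "0 0.1 0 -2.8 0.5 10.4 0; 0 0 0 -2.7 0.5 10.4 0; 0 0.1 0 -2.8 0.5 10.4 0; 0 0 0 -2.8 0.5 10.5 0; 0 0.1 0 -2.8 0.4 10.4 0; 0 0 0 0 0 0 0; 0 0 0 0 0 0 0"}}

```text
time: 10.35
ee_pos: [0.6061, 0.1937, 0.121]
tool_rot: [0.701, 0.695, 0.11, -0.112]
ft_force: [0.2, -0.8, -3.4]
opening: 0.238
gripper_force: 60.0
```

```bash
cat >> h.py <<'E'
def now():
    s=bot.sense(); S,O=scoop_pose(20);n=O+S@[.06,0,0]; tilt=-np.degrees(np.arcsin(S[2,0])); yaw=np.degrees(np.arctan2(S[1,0],S[0,0]))
    print('t',s['time'],'nose',n.round(4),'yaw',yaw.round(1),'tilt',tilt.round(1),'F',s['ft_force'].round(1),'M',s['torque'].round(2),'q',s['qpos'].round(2)); return (n,yaw,tilt)
E
python3 - <<'E'
from h import *
n,y,t=now()
rows((n,-90,t),[([.605,.055,.0045],-90,38,3),([.605,-.02,.004],-90,18,8),([.605,-.06,.004],-90,4,5)])
E
```

```text
t 10.35 nose [0.6049 0.0919 0.0054] yaw -90.6 tilt 38.1 F [ 0.2 -0.8 -3.4] M [-0.55 -0.    0.02] q [ 0.01  0.55 -0.24  1.75 -0.25  0.8  -0.03]
0 0 0 -11.7 0 -3.5 0; 0 -0.1 0 -11.8 0.1 -3.4 0; 0 0 0 -11.7 0 -3.5 0; 0 -2.5 0 -5.7 0 3.1 0; 0 -2.5 0 -5.7 0 3.4 0; 0 -2.5 0 -5.9 0 3.8 0; 0 -2.5 0 -5.9 0 4.2 0; 0 -2.5 0 -6.1 0 4.6 0; 0 -2.5 0 -6 0 5.1 0; 0 -2.5 0 -6.1 0 5.4 0

0 -2.5 0 -6.1 0 5.8 0; 0 -2.8 0 -4.3 0 6.9 0; 0 -2.8 0 -4.3 0 7.2 0; 0 -2.8 0 -4.3 0 7.7 0; 0 -2.8 0 -4.2 0 8 0; 0 -2.8 0 -4.1 0 8.4 0
```

Emit:
{"op": "drive_tool", "data": {"steps": "0 0 0 -11.7 0 -3.5 0; 0 -0.1 0 -11.8 0.1 -3.4 0; 0 0 0 -11.7 0 -3.5 0; 0 -2.5 0 -5.7 0 3.1 0; 0 -2.5 0 -5.7 0 3.4 0; 0 -2.5 0 -5.9 0 3.8 0; 0 -2.5 0 -5.9 0 4.2 0; 0 0 0 0 0 0 0"}}

```text
time: 11.15
ee_pos: [0.6057, 0.1379, 0.1007]
tool_rot: [0.708, 0.703, 0.048, -0.05]
ft_force: [-0.2, 1.1, -3.2]
opening: 0.236
gripper_force: 60.0
```

```bash
python3 - <<'E'
from h import *
n,y,t=now()
rows((n,-90,t),[([.605,-.02,.004],-90,18,5),([.605,-.06,.004],-90,4,5)])
E
```

```text
t 11.15 nose [0.6045 0.0173 0.0048] yaw -90.5 tilt 28.0 F [-0.2  1.1 -3.2] M [-0.11  0.14  0.04] q [-0.09  0.55 -0.13  1.76 -0.09  0.81 -0.14]
0 -2 0 -4.8 0.1 3.8 0; 0 -2 0 -4.8 0.1 4 0; 0 -2 0 -4.8 0.1 4.3 0; 0 -2 0 -4.8 0.1 4.6 0; 0 -2 0 -4.8 0.1 4.8 0; 0 -2.8 0 -4.3 0 6.9 0; 0 -2.8 0 -4.3 0 7.3 0; 0 -2.8 0 -4.3 0 7.6 0; 0 -2.8 0 -4.2 0 8 0; 0 -2.8 0 -4.1 0 8.4 0
```

Emit:
{"op": "drive_tool", "data": {"steps": "0 -2 0 -4.8 0.1 3.8 0; 0 -2 0 -4.8 0.1 4 0; 0 -2 0 -4.8 0.1 4.3 0; 0 -2 0 -4.8 0.1 4.6 0; 0 -2 0 -4.8 0.1 4.8 0; 0 -2.8 0 -4.3 0 6.9 0; 0 -2.8 0 -4.3 0 7.3 0; 0 -2.8 0 -4.3 0 7.6 0; 0 -2.8 0 -4.2 0 8 0; 0 -2.8 0 -4.1 0 8.4 0"}}

```text
time: 12.15
ee_pos: [0.6063, 0.089, 0.0428]
tool_rot: [0.703, 0.697, -0.099, 0.097]
ft_force: [-0.3, -0.1, -4.9]
opening: 0.236
gripper_force: 60.0
```

```bash
python3 - <<'E'
from h import *
n,y,t=now()
a=cam('side')[0]; save('s3.png',cv2.resize(a[120:340,140:440],None,fx=2.5,fy=2.5))
rows((n,-90,t),[([.605,-.125,.0035],-90,4,8),([.605,-.140,.0035],-90,4,3)])
E
```

```text
t 12.15 nose [ 0.6049 -0.0602  0.0041] yaw -90.5 tilt 4.1 F [-0.3 -0.1 -4.9] M [ 0.81  0.04 -0.02] q [-0.42  0.68  0.11  1.72  0.25  0.85 -0.52]
0 0 0 -7.8 0 2.3 0; 0 0 0 -7.7 0 2.3 0; 0 0 0 -7.8 0 2.3 0; 0 0 0 -7.8 0 2.3 0; 0 0 0 -7.7 0.1 2.3 0; 0 0 0 -7.8 0 2.4 0; 0 0 0 -7.8 0 2.3 0; 0 -0.1 0 -7.7 0 2.3 0; 0 0 0 -4.8 0 1.4 0; 0 0 0 -4.8 0 1.3 0

0 0 0 -4.8 0 1.4 0
```

View pics/s3.png

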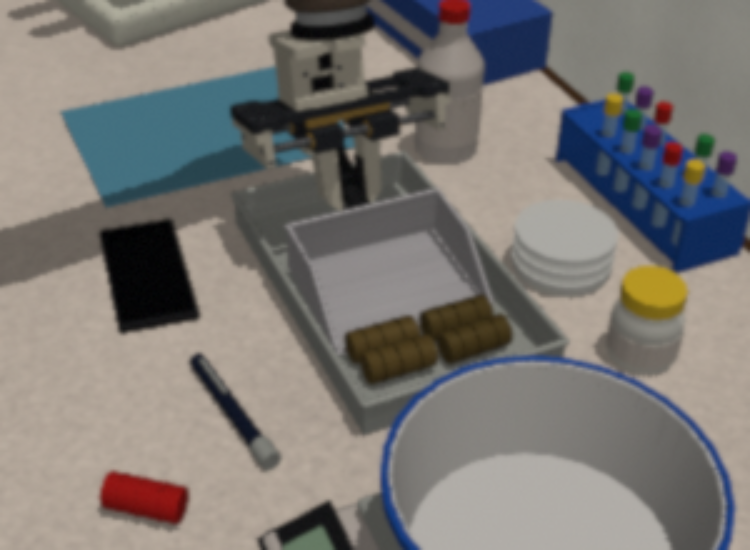

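The scoop lies in the tray, and all four cobs are lined up in two pairs ahead of its nose, around (430,340) in the crop. I'll push on to the far wall.

Emit:
{"op": "drive_tool", "data": {"steps": "0 0 0 -7.8 0 2.3 0; 0 0 0 -7.7 0 2.3 0; 0 0 0 -7.8 0 2.3 0; 0 0 0 -7.8 0 2.3 0; 0 0 0 -7.7 0.1 2.3 0; 0 0 0 -7.8 0 2.4 0; 0 0 0 -7.8 0 2.3 0; 0 -0.1 0 -7.7 0 2.3 0; 0 0 0 -4.8 0 1.4 0; 0 0 0 -4.8 0 1.3 0"}}

```text
time: 13.2
ee_pos: [0.6054, 0.0145, 0.042]
tool_rot: [0.703, 0.698, -0.1, 0.097]
ft_force: [-0.8, 1.0, -3.6]
opening: 0.235
gripper_force: 60.0
```

```bash
python3 - <<'E'
from h import *
n,y,t=now()
a=cam('side')[0]; save('s4.png',cv2.resize(a[150:340,200:440],None,fx=3,fy=3))
E
```

```text
t 13.2 nose [ 0.6042 -0.1347  0.0035] yaw -90.4 tilt 3.9 F [-0.8  1.  -3.6] M [ 1.03 -0.02 -0.  ] q [-0.33  0.66  0.13  1.77  0.27  0.8  -0.43]
```

View pics/s4.png

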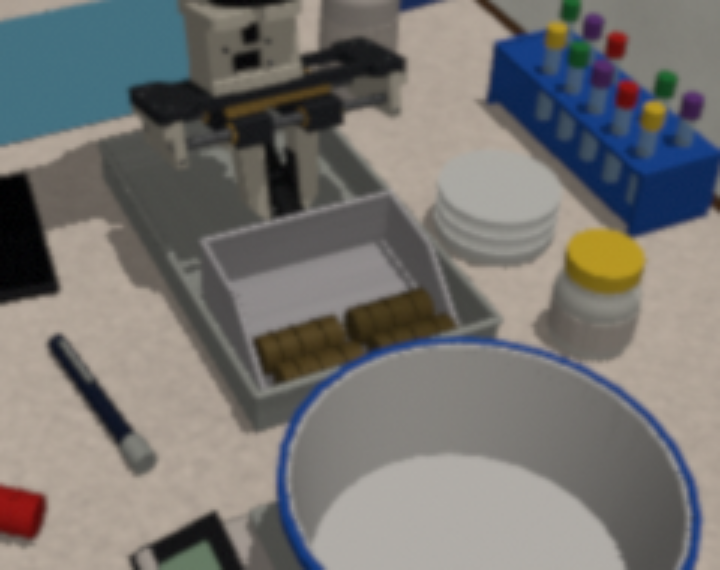

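```bash
python3 - <<'E'
from h import *
n,y,t=now()
rows((n,-90,t),[([.605,-.142,.0035],-90,2.5,3),([.605,-.142,.021],-90,-7,5),([.605,-.138,.05],-90,-14,6),([.605,-.12,.15],-90,-14,6)])
E
```

```text
t 13.25 nose [ 0.604  -0.136   0.0037] yaw -90.5 tilt 3.9 F [ 0.9 -1.1 -5.3] M [ 0.77  0.05 -0.04] q [-0.33  0.66  0.13  1.77  0.27  0.8  -0.43]
0 -0.5 0 -1.3 0.3 1.7 0; 0 -0.4 0 -1.2 0.4 1.7 0; 0 -0.5 0 -1.3 0.3 1.7 0; 0 -1.9 0 1.5 0 1.1 0; 0 -1.9 0 1.3 0 1.2 0; 0 -1.9 0 1.3 0 1.2 0; 0 -1.9 0 1.1 0 1.2 0; 0 -1.9 0 1 0 1.3 0; 0 -1.1 0 0 0 -1.9 0; 0 -1.2 0 -0.1 0 -1.9 0

0 -1.2 0 -0.2 0 -1.8 0; 0 -1.1 0 -0.3 0 -1.8 0; 0 -1.2 0 -0.4 0 -1.7 0; 0 -1.2 0 -0.5 0 -1.7 0; 0 0 0 -6.9 0 -15.5 0; 0 0 0 -6.8 0 -15.5 0; 0 0 0 -6.9 0 -15.5 0; 0 0 0 -6.8 0 -15.5 0; 0 0 0 -6.8 0 -15.5 0; 0 0 0 -6.9 0 -15.5 0
```

Emit:
{"op": "drive_tool", "data": {"steps": "0 -0.5 0 -1.3 0 1.7 0; 0 -0.4 0 -1.2 0 1.7 0; 0 -0.5 0 -1.3 0 1.7 0; 0 -1.9 0 1.5 0 1.1 0; 0 -1.9 0 1.3 0 1.2 0; 0 -1.9 0 1.3 0 1.2 0; 0 -1.9 0 1.1 0 1.2 0; 0 -1.9 0 1 0 1.3 0; 0 -1.1 0 0 0 -1.9 0; 0 -1.2 0 -0.1 0 -1.9 0"}}

```text
time: 14.25
ee_pos: [0.6054, 0.015, 0.0338]
tool_rot: [0.686, 0.682, -0.181, 0.178]
ft_force: [-0.2, -0.1, -4.5]
opening: 0.238
gripper_force: 60.0
```

Emit:
{"op": "drive_tool", "data": {"steps": "0 -1.2 0 -0.2 0 -1.8 0; 0 -1.1 0 -0.3 0 -1.8 0; 0 -1.2 0 -0.4 0 -1.7 0; 0 -1.2 0 -0.5 0 -1.7 0; 0 0 0 0 0 0 0; 0 0 0 0 0 0 0"}}

```text
time: 14.85
ee_pos: [0.6055, 0.0174, 0.0405]
tool_rot: [0.678, 0.674, -0.208, 0.205]
ft_force: [0.6, -0.1, -4.4]
opening: 0.236
gripper_force: 60.0
```

```bash
python3 - <<'E'
from h import *
n,y,t=now()
a=cam('side')[0]; save('s5.png',cv2.resize(a[150:340,200:440],None,fx=3,fy=3))
E
```

```text
t 14.85 nose [ 0.6044 -0.1364  0.0498] yaw -90.4 tilt -14.0 F [ 0.6 -0.1 -4.4] M [1.43 0.03 0.06] q [-0.59  0.79  0.27  1.71  0.44  0.95 -0.68]
```

View pics/s5.png

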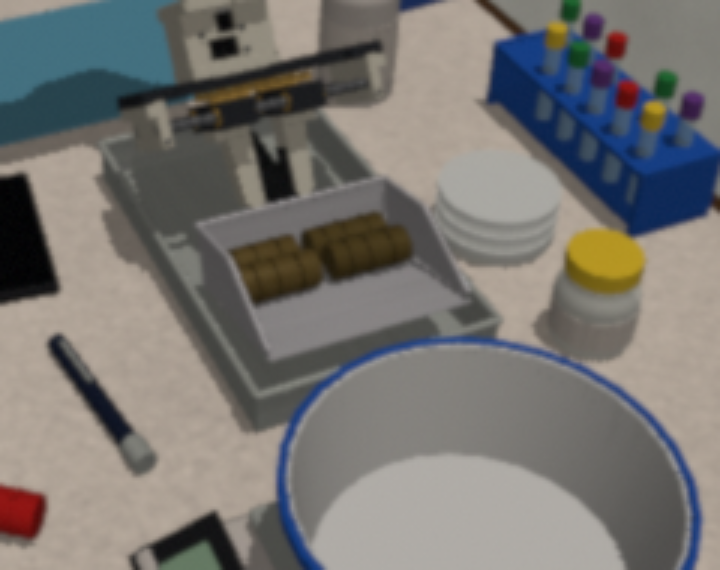

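All four cobs are at the back of the bowl, around (320,255) in the crop.

```bash
python3 - <<'E'
from h import *
n,y,t=now()
rows((n,-90,t),[([.604,-.136,.08],-90,-14,3),([.604,-.136,.23],-90,-14,7),([.60,-.145,.245],-90,-14,1),([.553,-.305,.22],-90,-13,8),([.549,-.32,.21],-90,-12,1)])
E
```

```text
t 14.9 nose [ 0.6043 -0.1368  0.05  ] yaw -90.4 tilt -14.0 F [-0.9  0.2 -4.9] M [1.47 0.05 0.05] q [-0.58  0.79  0.27  1.71  0.44  0.95 -0.68]
0 0 0 -5.4 -0.1 -8.4 0; 0 0 0 -5.3 -0.1 -8.5 0; 0 0 0 -5.4 -0.1 -8.4 0; 0 0 0 -12 0 -17.8 0; 0 0 0 -12 0 -17.7 0; 0 0 0 -12 0 -17.8 0; 0 0 0 -11.9 0 -17.8 0; 0 0 0 -12 0 -17.8 0; 0 0 0 -12 0 -17.7 0; 0 0 0 -12 0 -17.8 0

0 0 0 -15.8 -4 -7.4 0; 0 0.1 0 -15 -5.9 13.5 0; 0 0.1 0 -15.1 -5.8 13.4 0; 0 0.2 0 -15 -5.9 13.5 0; 0 0.1 0 -15.1 -5.9 13.3 0; 0 0.1 0 -15.1 -5.9 13.4 0; 0 0.1 0 -15.2 -5.8 13.3 0; 0 0.2 0 -15.2 -5.9 13.3 0; 0 0.1 0 -15.2 -5.9 13.3 0; 0 1 0 -8.5 -4 14.2 0
```

Emit:
{"op": "drive_tool", "data": {"steps": "0 0 0 -5.4 -0.1 -8.4 0; 0 0 0 -5.3 -0.1 -8.5 0; 0 0 0 -5.4 -0.1 -8.4 0; 0 0 0 -12 0 -17.8 0; 0 0 0 -12 0 -17.7 0; 0 0 0 -12 0 -17.8 0; 0 0 0 -11.9 0 -17.8 0; 0 0 0 -12 0 -17.8 0; 0 0 0 -12 0 -17.7 0; 0 0 0 -12 0 -17.8 0"}}

```text
time: 15.9
ee_pos: [0.6054, 0.0176, 0.2227]
tool_rot: [0.679, 0.674, -0.208, 0.205]
ft_force: [0.5, 0.1, -4.3]
opening: 0.239
gripper_force: 60.0
```

Emit:
{"op": "drive_tool", "data": {"steps": "0 0 0 -7.8 -2 -3.7 0; 0 0.1 0 -15 -5.9 8.5 0; 0 0.1 0 -15.1 -5.8 13.4 0; 0 0.2 0 -15 -5.9 13.5 0; 0 0.1 0 -15.1 -5.9 13.3 0; 0 0.1 0 -15.1 -5.9 13.4 0; 0 0.1 0 -15.2 -5.8 13.3 0; 0 0.2 0 -15.2 -5.9 13.3 0; 0 0.1 0 -15.2 -5.9 13.3 0; 0 1 0 -8.5 -4 10 0"}}

```text
time: 16.9
ee_pos: [0.5501, -0.1579, 0.2059]
tool_rot: [0.682, 0.677, -0.197, 0.193]
ft_force: [-0.0, 0.2, -4.9]
opening: 0.237
gripper_force: 60.0
```

```bash
python3 - <<'E'
from h import *
n,y,t=now()
rows((n,-90,t),[([.548,-.32,.185],-90,0,6),([.548,-.32,.172],-90,12,4),([.548,-.32,.17],-90,45,9)])
E
```

```text
t 16.9 nose [ 0.5487 -0.312   0.2098] yaw -90.5 tilt -12.0 F [-0.   0.2 -4.9] M [1.4  0.02 0.03] q [-0.4   0.4   0.36  1.89  0.51  0.99 -0.38]
0 2 0 -1.7 -0.1 -0.4 0; 0 2 0 -1.9 -0.1 -0.3 0; 0 2 0 -2.1 -0.2 -0.3 0; 0 2 0 -2.2 -0.1 -0.3 0; 0 2 0 -2.3 -0.1 -0.2 0; 0 2 0 -2.5 -0.1 -0.2 0; 0 3 0 -3.2 0 -3.8 0; 0 3 0 -3.3 0 -3.8 0; 0 3 0 -3.5 0 -3.7 0; 0 3 0 -3.7 0 -3.6 0

0 3.6 0 -5.2 0 -8.1 0; 0 3.7 0 -5.3 0 -8.1 0; 0 3.7 0 -5.3 0 -8.1 0; 0 3.6 0 -5.2 0 -8.1 0; 0 3.7 0 -5.3 0 -8.1 0; 0 3.7 0 -5.4 0 -8.1 0; 0 3.6 0 -5.3 0 -8.2 0; 0 3.7 0 -5.3 0 -8.1 0; 0 3.7 0 -5.4 0 -8.1 0
```

Emit:
{"op": "drive_tool", "data": {"steps": "0 2 0 -1.7 -0.1 -0.4 0; 0 2 0 -1.9 -0.1 -0.3 0; 0 2 0 -2.1 -0.2 -0.3 0; 0 2 0 -2.2 -0.1 -0.3 0; 0 2 0 -2.3 -0.1 -0.2 0; 0 2 0 -2.5 -0.1 -0.2 0; 0 3 0 -3.2 0 -3.8 0; 0 3 0 -3.3 0 -3.8 0; 0 3 0 -3.5 0 -3.7 0; 0 3 0 -3.7 0 -3.6 0"}}

```text
time: 17.9
ee_pos: [0.5501, -0.1762, 0.2316]
tool_rot: [0.708, 0.703, -0.05, 0.047]
ft_force: [0.5, -0.0, -5.2]
opening: 0.231
gripper_force: 60.0
```

Emit:
{"op": "drive_tool", "data": {"steps": "0 3.6 0 -5.2 0 -8.1 0; 0 3.7 0 -5.3 0 -8.1 0; 0 3.7 0 -5.3 0 -8.1 0; 0 3.6 0 -5.2 0 -8.1 0; 0 3.7 0 -5.3 0 -8.1 0; 0 3.7 0 -5.4 0 -8.1 0; 0 3.6 0 -5.3 0 -8.2 0; 0 3.7 0 -5.3 0 -8.1 0; 0 3.7 0 -5.4 0 -8.1 0; 0 0 0 0 0 0 0"}}

```text
time: 18.9
ee_pos: [0.5486, -0.2361, 0.2963]
tool_rot: [0.696, 0.685, 0.152, -0.153]
ft_force: [-1.1, -0.9, -3.5]
opening: 0.236
gripper_force: 60.0
```

```bash
python3 - <<'E'
from h import *
n,y,t=now()
a=cam('side')[0]; b=cam('top')[0]
save('s6.png',np.hstack([cv2.resize(a[150:420,200:460],(520,540)),cv2.resize(b[120:255,340:480],(280,270)).repeat(2,0)]) if 0 else np.hstack([cv2.resize(a[150:420,200:460],(400,415)),cv2.resize(b[130:270,330:465],(400,415))]))
rows((n,-90,t),[([.548,-.30,.24],-90,0,9),([.59,-.10,.25],-90,0,7)])
E
```

```text
t 18.9 nose [ 0.5468 -0.3237  0.1695] yaw -91.0 tilt 44.8 F [-1.1 -0.9 -3.5] M [-0.91  0.09  0.02] q [ 0.41  0.48  0.24  1.47 -0.46  1.49  0.73]
0 -5 0 12 0.1 5.8 0; 0 -5 0 11.4 0.2 5.4 0; 0 -4.9 0 10.8 0.1 4.9 0; 0 -5 0 10.3 0.1 4.5 0; 0 -5 0 9.6 0.1 4.3 0; 0 -5 0 8.9 0.2 4 0; 0 -5 0 8.2 0.1 3.8 0; 0 -5 0 7.5 0.1 3.6 0; 0 -4.9 0 6.8 0.2 3.6 0; 0 0 0 26.4 6 -11.1 0

0 0 0 26.4 6 -11.1 0; 0 0 0 26.3 6 -11.1 0; 0 0 0 26.4 6 -11.1 0; 0 0 0 26.4 6 -11.1 0; 0 0 0 26.3 6 -11.1 0; 0 0 0 26.4 6 -11.1 0
```

View pics/s6.png

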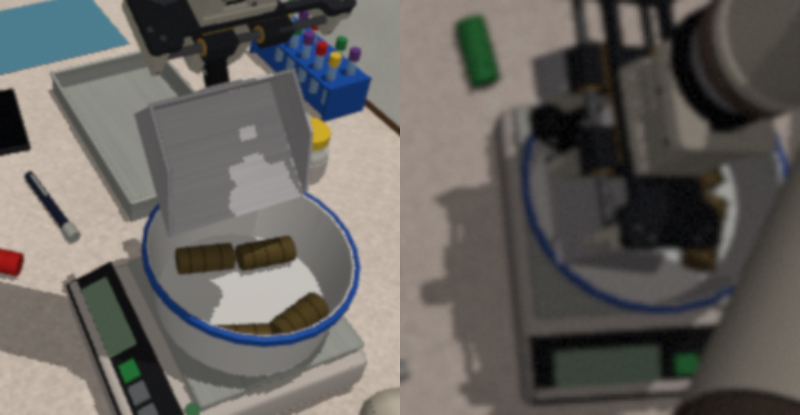

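All four cobs lie in the tub, at (205,258), (265,252), (250,330) and (300,313). Now I'll return the scoop to the mat.

Emit:
{"op": "drive_tool", "data": {"steps": "0 -5 0 12 0.1 5.8 0; 0 -5 0 11.4 0.2 5.4 0; 0 -4.9 0 10.8 0.1 4.9 0; 0 -5 0 10.3 0.1 4.5 0; 0 -5 0 9.6 0.1 4.3 0; 0 -5 0 8.9 0.2 4 0; 0 -5 0 8.2 0.1 3.8 0; 0 -5 0 7.5 0.1 3.6 0; 0 -4.9 0 6.8 0.2 3.6 0; 0 0 0 26.4 6 -11.1 0"}}

```text
time: 20.0
ee_pos: [0.5565, -0.1116, 0.2697]
tool_rot: [0.697, 0.696, -0.124, 0.12]
ft_force: [-0.5, 0.6, -4.2]
opening: 0.235
gripper_force: 60.0
```

Emit:
{"op": "drive_tool", "data": {"steps": "0 0 0 26.4 6 -11.1 0; 0 0 0 26.3 6 -11.1 0; 0 0 0 26.4 6 -11.1 0; 0 0 0 26.4 6 -11.1 0; 0 0 0 26.3 6 -11.1 0; 0 0 0 26.4 6 -11.1 0; 0 0 0 0 0 0 0"}}

```text
time: 20.7
ee_pos: [0.5958, 0.066, 0.2797]
tool_rot: [0.695, 0.698, -0.12, 0.119]
ft_force: [-0.8, 0.6, -4.2]
opening: 0.233
gripper_force: 60.0
```

```bash
python3 - <<'E'
from h import *
n,y,t=now()
rows((n,y,t),[([.49,.20,.215],-90,0,10),([.49,.20,.215],-90,0,1)])
s=bot.sense(); p,R=tcp_for([.49,.20,.215],-90,0); plan(p,R)
E
```

```text
t 20.7 nose [ 0.5964 -0.0852  0.2502] yaw -89.8 tilt 0.5 F [-0.8  0.6 -4.2] M [0.82 0.04 0.01] q [-0.47  0.39  0.16  1.6   0.27  1.27 -0.41]
0 -0.1 0 28.2 -10.5 -6.1 0; 0 0 0 28.2 -10.4 -6.1 0; 0 -0.1 0.1 28.1 -10.5 -6.1 0; 0 0 0 28.2 -10.5 -6.2 0; 0 -0.1 0 28.1 -10.5 -6.2 0; 0 0 0 28.1 -10.5 -6.2 0; 0.1 -0.1 0.1 28.2 -10.5 -6.2 0; 0 0 0 28.1 -10.5 -6.3 0; 0 -0.1 0 28.1 -10.6 -6.2 0; 0 0 0 28 -10.6 -6.3 0

0 0 0 0 0 0 0

shift mm [ 281.8 -104.5  -60.6] turn deg [ 0.02 -0.54  0.25]
```

Emit:
{"op": "drive_tool", "data": {"steps": "0 0 0 28.2 -10.5 -6.1 0; 0 0 0 28.2 -10.4 -6.1 0; 0 -0.1 0 28.1 -10.5 -6.1 0; 0 0 0 28.2 -10.5 -6.2 0; 0 -0.1 0 28.1 -10.5 -6.2 0; 0 -0.1 0 28.1 -10.5 -6.2 0; 0 -0.1 0 28.2 -10.5 -6.2 0; 0 0 0 28.1 -10.5 -6.3 0; 0 -0.1 0 28.1 -10.6 -6.2 0; 0 0 0 28 -10.6 -6.3 0"}}

```text
time: 21.7
ee_pos: [0.491, 0.3454, 0.2426]
tool_rot: [0.698, 0.695, -0.125, 0.123]
ft_force: [1.5, 0.6, -4.1]
opening: 0.234
gripper_force: 60.0
```

Emit:
{"op": "drive_tool", "data": {"steps": "-2.5 0 -6.8 0 0 0 0; -2.5 0 -6.8 0 0 0 0; -2.5 0 -6.8 0 0 0 0; -2.5 0 -6.8 0 0 0 0; -2.5 0 -6.8 0 0 0 0; -2.5 0 -6.8 0 0 0 0; -2.5 0 -6.8 0 0 0 0; -2.5 0 -6.8 0 0 0 0; -2.5 0 -6.8 0 0 0 0; -2.5 0 -6.8 0 0 0 0"}}

```text
time: 22.7
ee_pos: [0.4908, 0.3441, 0.2427]
tool_rot: [0.149, 0.973, -0.027, 0.172]
ft_force: [0.2, -0.6, -3.4]
opening: 0.238
gripper_force: 60.0
```

Emit:
{"op": "drive_tool", "data": {"steps": "-2.5 0 -6.8 0 0 0 0; 0 0 0 0 0 0 0; 0 0 0 0 0 0 0"}}

```text
time: 23.0
ee_pos: [0.4918, 0.3432, 0.2429]
tool_rot: [0.093, 0.98, -0.017, 0.173]
ft_force: [0.8, 0.4, -3.4]
opening: 0.235
gripper_force: 60.0
```

```bash
python3 - <<'E'
from h import *
n,y,t=now()
S,O=scoop_pose(20); a,d,P,ray,proj=cam('top'); Q=(P-O)@S
m=(abs(Q[...,0])<.045)&(abs(Q[...,1])<.055)&(abs(Q[...,2])<.03)
q=Q[m]; A=np.c_[q[:,:2],np.ones(len(q))]; c,*_=np.linalg.lstsq(A,q[:,2],rcond=None); print(m.sum(),'slope',np.degrees(np.arctan(c[:2])),c[2],'sidetilt',np.degrees(S[2,1]))
S0=Rscoop(-11,0); O0=np.array([.573,.338,.05]); n0=O0+S0@[.06,0,0]
rows((n,y,t),[(n0,-11,0,8),(n0+[0,0,-.04],-11,0,4)])
E
```

```text
t 23.0 nose [0.6406 0.3145 0.2149] yaw -10.9 tilt -0.1 F [ 0.8  0.4 -3.4] M [ 0.18  0.8  -0.01] q [-0.68  0.25 -0.18  1.89  0.46  0.88  0.26]
2064 slope [-0.0149625  -0.03763555] 0.0005354827037841384 sidetilt -0.07520662380914835
0 0 0 8.3 1.3 18.9 0; 0 0 0 8.4 1.3 18.9 0; 0 0 0 8.3 1.3 18.8 0; 0 0 0.1 8.3 1.3 18.9 0; 0 0 0 8.4 1.3 18.9 0; 0 0 0 8.3 1.3 18.9 0; 0 0.1 0 8.3 1.3 18.8 0; 0 0 0 8.3 1.3 18.9 0; 0 0 0 3.5 0 9.4 0; 0 0 0 3.4 0 9.4 0

0 0 0 3.4 0 9.4 0; 0 0 0 3.4 0 9.4 0
```

Emit:
{"op": "drive_tool", "data": {"steps": "0 0 0 8.3 1.3 18.9 0; 0 0 0 8.4 1.3 18.9 0; 0 0 0 8.3 1.3 18.8 0; 0 0 0 8.3 1.3 18.9 0; 0 0 0 8.4 1.3 18.9 0; 0 0 0 8.3 1.3 18.9 0; 0 0 0 8.3 1.3 18.8 0; 0 0 0 8.3 1.3 18.9 0; 0 0 0 3.5 0 9.4 0; 0 0 0 3.4 0 9.4 0"}}

```text
time: 24.05
ee_pos: [0.4836, 0.3557, 0.057]
tool_rot: [0.092, 0.98, -0.017, 0.173]
ft_force: [0.1, 0.1, -3.3]
opening: 0.234
gripper_force: 60.0
```

Emit:
{"op": "drive_tool", "data": {"steps": "0 0 0 3.4 0 9.4 0; 0 0 0 3.4 0 9.4 0;0 0 0 1.2 0 3.2 0;0 0 0 1 0 2.8 0;0 0 0 0 0 0 0;0 0 0 0 0 0 0"}}

```text
time: 24.65
ee_pos: [0.4841, 0.3551, 0.0317]
tool_rot: [0.092, 0.98, -0.017, 0.173]
ft_force: [-0.3, -1.0, -3.0]
opening: 0.234
gripper_force: 60.0
```

```bash
python3 -c "
from h import *
now(); print(scoop_pose(20)[1])"
```

```text
t 24.65 nose [0.6329 0.3269 0.0038] yaw -10.7 tilt -0.1 F [-0.3 -1.  -3. ] M [ 0.18  0.81 -0.01] q [-0.82  0.57 -0.04  2.01  0.74  0.5  -0.12]
[0.57398131 0.33804141 0.00370568]
```

Emit:
{"op": "drive_tool", "data": {"steps": "0 0 0 0.3 0 0.9 0;0 0 0 0 0 0 0.3;0 0 0 0 0 0 0.4;0 0 0 0 0 0 1;0 0 0 0 0 0 1;0 0 0 0 0 0 1;0 0 0 0 0 0 1;0 0 0 0 0 0 1;0 0 0 0 0 0 1;0 0 0 0 0 0 1"}}

```text
time: 25.65
ee_pos: [0.4838, 0.3549, 0.0303]
tool_rot: [0.092, 0.98, -0.017, 0.173]
ft_force: [0.8, -0.6, 0.5]
opening: 0.951
gripper_force: 0.0
```

Emit:
{"op": "drive_tool", "data": {"steps": "0 0 0 0 0 -10 1;0 0 0 0 0 -20 1;0 0 0 0 0 -25 1;0 0 0 0 0 -30 1;0 0 0 0 0 -35 1;0 0 0 0 0 -35 1;0 0 0 0 0 -25 1;0 0 0 0 0 0 1;0 0 0 0 0 0 1"}}

```text
time: 26.55
ee_pos: [0.4233, 0.3669, 0.2004]
tool_rot: [0.092, 0.98, -0.017, 0.174]
ft_force: [0.4, -0.9, 0.0]
opening: 1.001
gripper_force: 0.0
```

```bash
python3 - <<'E'
from h import *
a,d,P,ray,proj=cam('top'); b=cam('side')[0]; s=bot.sense(); print(s['time'],s['opening'],s['ft_force'].round(1))
save('end.png',np.hstack([cv2.resize(a[100:320,60:480],(420,220)),cv2.resize(b[100:,:],(380,220))]))
X,Y,z=P[...,0],P[...,1],P[...,2]
m=(abs(z-.148)<.012)&(abs(X-.55)<.14)&(abs(Y+.35)<.14); q=P[m]
A=np.c_[2*q[:,:2],np.ones(len(q))]; c=np.linalg.lstsq(A,(q[:,:2]**2).sum(1),rcond=None)[0]; print('rim',c[:2])
m=(abs(X-.575)<.03)&(abs(Y-.338)<.04); q=P[m]; A=np.c_[q[:,:2],np.ones(len(q))]; print(len(q),np.linalg.lstsq(A,q[:,2],rcond=None)[0], np.median(q[:,2]))
E
```

```text
26.65 1.00065004338247 [ 0.3 -0.2 -0.8]
rim [ 0.54760841 -0.34504075]
722 [-0.00644264  0.00531144  0.0054212 ] 0.0035437772804500778
```

View pics/end.png

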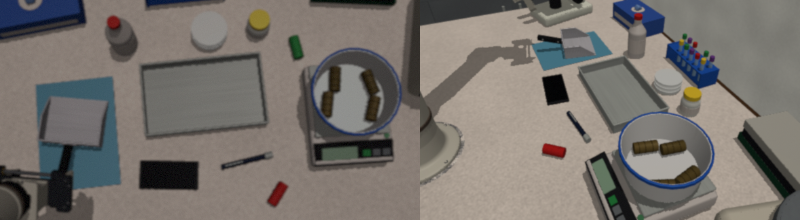

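The final picture shows the scoop flat on the mat at (73,120), the tray empty, four cobs in the upright tub at (352,92), and the bystanders where they were.

```bash
python3 -c "
from rig import bot
print(bot.close_job())"
```

```text
the job is handed in; nothing more can be done
None
```

I tipped all four cobs into the tub in one scoopful, laid the scoop flat on the blue mat again, left the tub upright where it stood, and handed the job in at about 27 s; the call returned no verdict.

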